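Slide the soil-sample crate home at the reader

TASK

Slide the tall soil-sample crate across the bench onto the blue pad until the back of its base tray sits flush and square against the reader's black bumper, the tray within the width of the pad. Push only low on the grey base tray, not on the blue bin or its handle, so that the top-heavy crate slides upright and is never tipped, lifted or carried. Leave the glassware and the other things around it where they are, and finish with the robot clear.

Things in the scene. Friction and masses are not known exactly. Their poses are not given: they have to be found in the camera images.
- crate: Sample crate, loose, about 1.2 kg, top-heavy: grey base tray 110 (x) x 180 (y) x 35 high, yellow stripe on its near face, and the tall blue bin standing on it flush with the far (+x) edge, so the tray juts out 40 mm at the near side and 30 mm at each flank. Origin: on the bench under the tray's centre; x to the far face, z up. Slides under 4 to 12 N at the tray; rocks over if pushed high.
- bin: Tall blue open bin fixed on the crate's tray, 70 (x) x 120 (y), walls from 35 to 185 mm above the bench, holding two fixed brown soil jars with white lids (tops 210 mm above the bench); a thin steel bail handle over it tops out at 244 mm. Not to be pushed or gripped. Origin: centre of its underside; axes as the crate's.
- crate_back (a point): Middle of the lower edge of the base tray's far face (55 mm along the crate's +x from its origin), at bench height: the face that must meet the bumper.
- crate_front (a point): Middle of the lower edge of the base tray's near face (55 mm along the crate's -x), at bench height: the face with the yellow stripe, the one to push.
- station: Loading station, fixed: flat blue pad (grey inside, no step) 220 wide (y) x 160 deep (x); black bumper 240 wide x 45 high at its far edge; white sample reader 300 wide x 110 high behind it, a scanner on it to 160. Origin: on the bench, middle of the bumper's near face; x points away into the reader, y along the bumper, z up. The pad spans x -160 to 0, y -110 to +110 mm.
- beaker: Small clear glass beaker, 56 diameter x 65 high, standing. Origin: centre of its underside. Bystander.
- amber_bottle: Small amber glass bottle with black cap, 48 diameter x 75 high, standing. Origin: centre of its underside. Bystander.
- soil_jar: Brown jar with white lid, 68 diameter x 90 high, standing. Origin: centre of its underside. Bystander.
- white_bottle: White plastic bottle with blue cap, 60 diameter x 170 high, standing. Origin: centre of its underside. Bystander.
- dish: White ceramic dish, 100 diameter x 35 high. Origin: centre of its underside. Bystander.
- spatula: Lab spatula about 200 long lying flat on the bench. Origin: under its middle. Bystander.

How it is judged (in metres and radians):
At the end, for the whole second after the job is handed in: The crate stands upright and still on the bench, the middle of its base tray's back within 7 mm of the bumper, square to it within 0.09 rad, and centred on the pad within 24 mm sideways (x of crate_back in the frame of station above -0.007 m and y of crate_back in the frame of station between -0.024 and 0.024 m and angle between the x axis of crate and the x axis of station, either way round below 0.09 rad and angle between crate's own z axis and vertical below 0.04 rad and height (world z) of crate below 0.005 m and linear speed of crate below 0.01 m/s); the robot touches nothing.
It fails at once if the crate is tipped (more than 0.12 rad) (angle between crate's own z axis and vertical above 0.12 rad).
It fails at once if the crate is lifted or carried (more than 10 mm) (height (world z) of crate above 0.01 m).
It fails at once if the robot pushes on the blue bin or its handle (more than 3 N) (contact force between any of the fingers, the arm and bin above 3 N).
It fails at once if a bystander is disturbed (moved more than 20 mm) (distance of any of beaker, amber_bottle, soil_jar, white_bottle, dish, spatula from where it was at the start of the episode above 0.02 m).
It also fails if it takes over 64 s, if anything falls off the work surface, if the arm or the gripper's body presses on something with over 40 N, if the wrist force passes 120 N, or if a joint passes its speed limit or range.

ROBOT

A 6-joint arm with a two-finger parallel gripper is mounted at the origin on the work surface. World frame = base frame: x ahead of the robot, y to its left, z up, the work surface at z = 0. Lengths are in m, angles in degrees, forces in N, time in s.
With the tool pointing down it reaches from about 0.325 to 0.85 m from the base axis. Payload 15.5 kg.
Tool frame: the origin (TCP) lies at the very end of the fingers, on their centre line; the grasp point (between the pads) lies arm.grip_depth behind it (arm.grip_depth is the distance from the TCP to the grasp point, in m); z points along the fingers, y is the direction in which the jaws open and shut (so a half turn about z gives the same grasp; the last joint's range is limited). The gripper opens to 91 mm and grips with 3 to 60 N. Pads are 32 mm wide; open, the fingers measure 118 mm over their backs; the gripper's body (76 mm by 178 mm) begins 60 mm behind the grasp point.
Start: joints at [-71.247, 28.281, 77.091, -0, 74.628, -5.472], TCP at [0.256, -0.57, 0.214] pointing down, gripper open.
Joint ranges: [-166.48, 166.48], [-47.26, 123.95], [12.59, 153.08], [-70.14, 250.14], [6.76, 159.57], [-176.63, 176.63]. Speed limits (degrees/s): [108.29, 108.29, 147.25, 172.46, 172.46, 172.46].

INTERFACE

Orientations are given as a 3x3 rotation matrix whose columns are the frame's x, y, z axes.
In Python, from rig import arm gives the robot as it stands. Calls block until the motion is done:
- arm.move_to(position, orientation): joint-space move of the TCP to a pose.
- arm.move_l(position, orientation=None, feed=0.15): straight line of the TCP; orientation=None keeps the orientation; feed is the mean speed in m/s.
- arm.move_joints(angles): joint-space move.
- arm.grip(opening): finger opening in m; the grip force is fixed at half the most; returns when the fingers have stopped.
- arm.sleep(seconds).
- arm.solve_ik(position, orientation): joint angles nearest the present ones, or None.
- arm.snapshot(name): name is "scene" or "side" or "wrist"; returns the picture (480x640x3 uint8, red, green, blue); there is no depth.
- arm.get_calibration(name): a dict with "intrinsics" (3x3 intrinsics, pixels), "k1" (the pictures are not rectified: a ray, as slopes to the right and down, at radius r is drawn at 1 + k1 r^2 times it, then the intrinsics apply), "cam_to_world" (4x4, takes a point from camera to world coordinates). Camera axes: x right, y down, z forward; pixel columns grow to the right and rows downward; lengths in m; the calibration is good to about 2 mm. A picture is of the moment at which its call begins: read the wrist's pose just before it. get_calibration takes no time and is no camera call; for the wrist camera it gives the pose at the moment of the call.
A pose or a line that the arm cannot do raises arm.Unreachable and nothing moves.
- arm.sign_off(): hands the job in, once; it reports no verdict.
Readings, each from a call of its own:
- arm.current_t(): time.
- arm.current_joint_positions(): joint angles.
- arm.current_dq(): joint speeds.
- arm.current_tau(): joint torques, N m.
- arm.current_ee_pos(): TCP position.
- arm.current_tool_rot(): TCP orientation.
- arm.current_force(): force on the tool from outside, world axes, zero at the start.
- arm.current_torque(): the same for the moment, N m.
- arm.current_width(): finger opening in m.
Only numpy, scipy, OpenCV 4.12 (cv2) and the standard library are available. Lean on these libraries where they do the work, as an engineer would, in place of code of your own. Each camera call takes 0.05 s, during which the arm holds its last target.

## Working session

There is one attempt and no reset: what is moved stays moved. The work goes in short steps, each a Python script; the robot and the scene stay as the last script left them, time stands still between calls to the robot, and variables do not carry over. Pictures are saved under pics/ and viewed, and the job is handed in when it is done.

```bash
ls; mkdir -p pics
python3 - <<'E'
from rig import arm
import cv2
for n in ["scene","side","wrist"]:
    c=arm.get_calibration(n); im=arm.snapshot(n)
    cv2.imwrite(f"pics/{n}0.png",im[:,:,::-1])
    print(n,c)
print(arm.current_t(),arm.grip_depth)
E
```

```text
pics
scene {'intrinsics': array([[534.80855065,   0.        , 323.89431666],
       [  0.        , 534.80855065, 247.90677909],
       [  0.        ,   0.        ,   1.        ]]), 'k1': 0.056825102918085076, 'cam_to_world': array([[ 0.84548283,  0.36952592, -0.38549887,  1.105324  ],
       [ 0.53387826, -0.60050942,  0.59528349, -0.86922405],
       [-0.01152302, -0.70911144, -0.70500226,  1.05123517],
       [ 0.        ,  0.        ,  0.        ,  1.        ]])}
side {'intrinsics': array([[491.18434896,   0.        , 330.69337632],
       [  0.        , 491.18434896, 250.39773239],
       [  0.        ,   0.        ,   1.        ]]), 'k1': -0.04189727843587581, 'cam_to_world': array([[-0.78476994, -0.29850482,  0.54316757, -0.11127406],
       [-0.6195555 ,  0.40178294, -0.67433037,  0.80812412],
       [-0.0169446 , -0.86571666, -0.50024748,  0.66779426],
       [ 0.        ,  0.        ,  0.        ,  1.        ]])}
wrist {'intrinsics': array([[415.43913137,   0.        , 316.94017673],
       [  0.        , 415.43913137, 243.64271972],
       [  0.        ,   0.        ,   1.        ]]), 'k1': -0.06174961524770226, 'cam_to_world': array([[ 4.09698265e-01, -8.78417890e-01, -2.46027115e-01,
         3.25292731e-01],
       [-9.12220893e-01, -3.94697136e-01, -1.09850867e-01,
        -5.38579321e-01],
       [-6.11230935e-04,  2.69436785e-01, -9.63017884e-01,
         3.84490743e-01],
       [ 0.00000000e+00,  0.00000000e+00,  0.00000000e+00,
         1.00000000e+00]])}
0.15 0.0188
```

View pics/scene0.png

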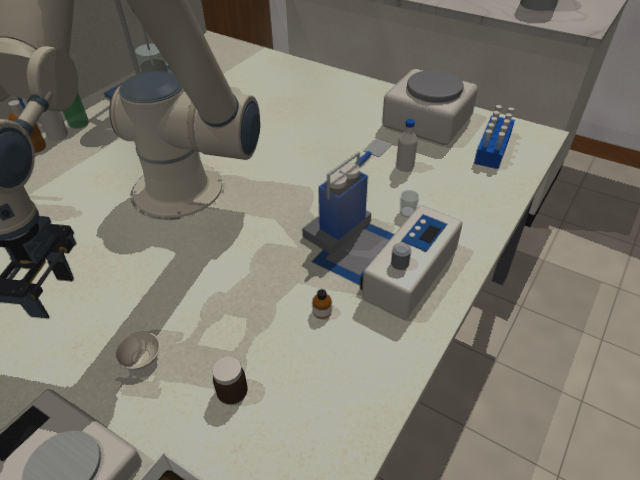

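View pics/side0.png

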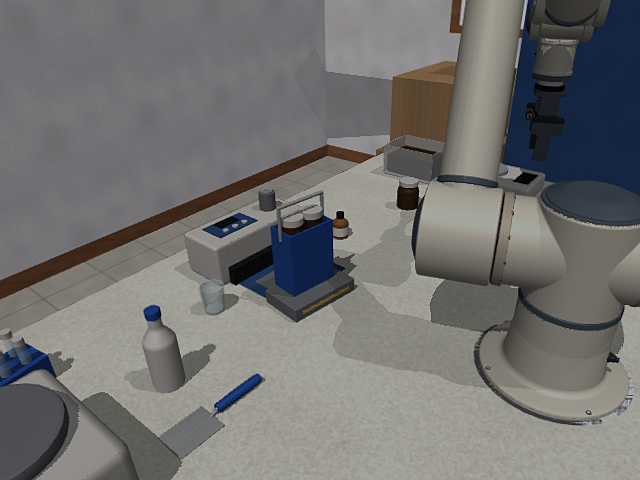

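View pics/wrist0.png

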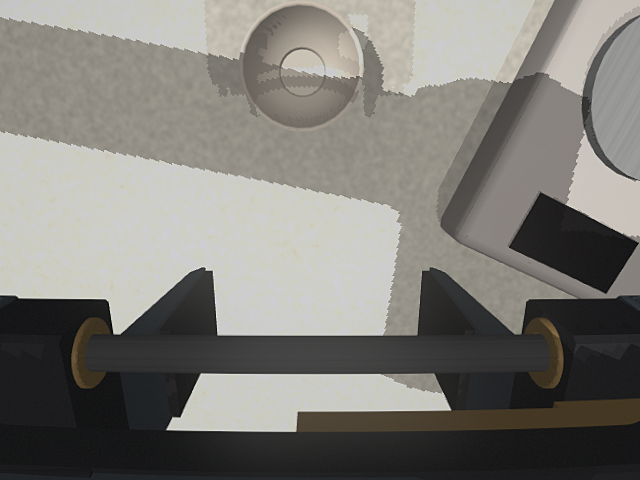

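The dish sits at about (138,350) in the scene view and the crate at about (340,215), with the reader, pad and bumper ahead of it and the beaker and amber bottle on either side. I'll zoom in to measure.

```bash
cat > h.py <<'E'
import numpy as np,cv2
def ray(c,px):
    K=c["intrinsics"];k1=c["k1"];T=c["cam_to_world"]
    d=np.array([(px[0]-K[0,2])/K[0,0],(px[1]-K[1,2])/K[1,1]])
    rd=np.hypot(*d); r=rd
    for _ in range(30): r=rd/(1+k1*r*r)
    u=d*(r/rd) if rd>0 else d
    return T[:3,3],T[:3,:3]@np.array([u[0],u[1],1.])
def onz(c,px,z):
    o,d=ray(c,px); return o+d*(z-o[2])/d[2]
def proj(c,p):
    T=c["cam_to_world"];K=c["intrinsics"]
    q=T[:3,:3].T@(np.asarray(p)-T[:3,3]);u=q[:2]/q[2];u=u*(1+c["k1"]*(u@u))
    return K[0,0]*u[0]+K[0,2],K[1,1]*u[1]+K[1,2]
E
python3 - <<'E'
import cv2
a=cv2.imread("pics/scene0.png")[150:320,290:480]; cv2.imwrite("pics/sc_crop.png",cv2.resize(a,None,fx=4,fy=3.5,interpolation=cv2.INTER_CUBIC)[:600])
cv2.imwrite("pics/sc_crop.png",cv2.resize(cv2.imread("pics/scene0.png")[170:320,290:480],None,fx=4,fy=4,interpolation=cv2.INTER_CUBIC))
cv2.imwrite("pics/si_crop.png",cv2.resize(cv2.imread("pics/side0.png")[180:330,180:370],None,fx=4,fy=4,interpolation=cv2.INTER_CUBIC))
E
```

```text
(no output)
```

View pics/sc_crop.png

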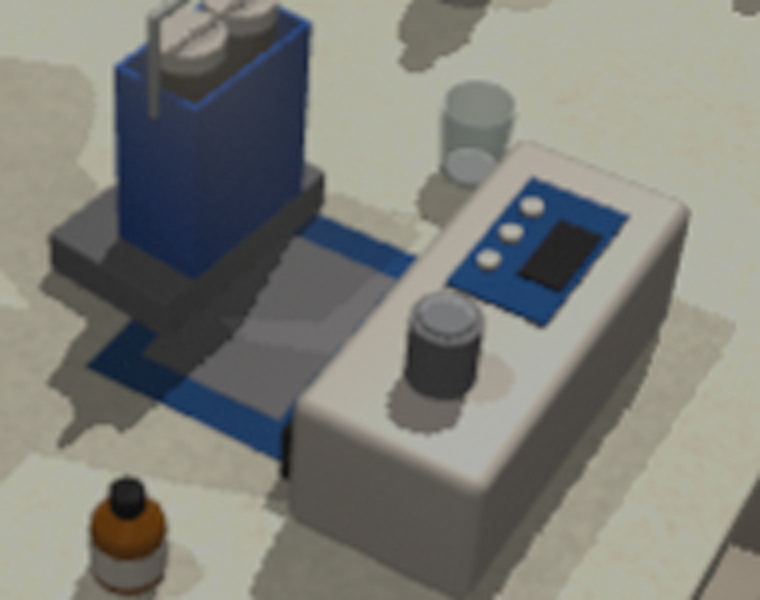

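View pics/si_crop.png

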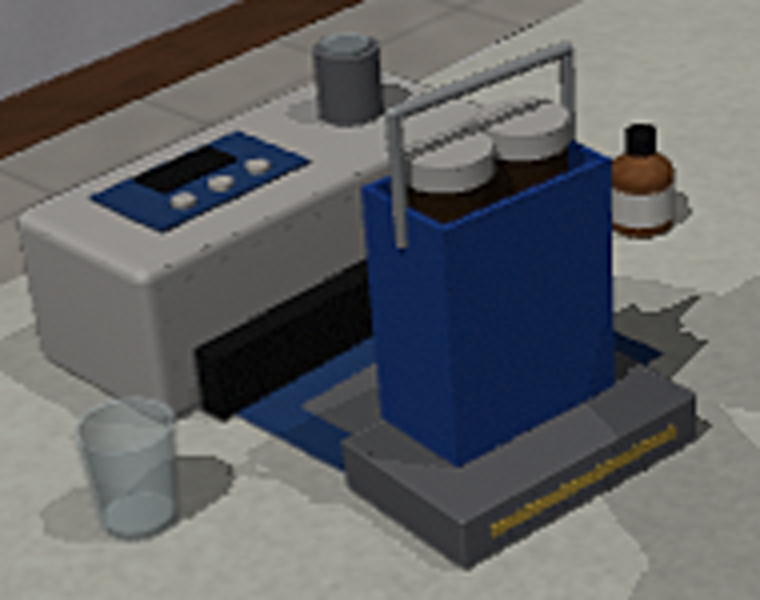

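Run:
```python
from rig import arm
from h import *
np.set_printoptions(precision=4,suppress=True)
S=arm.get_calibration("scene");D=arm.get_calibration("side")
sc=lambda u,v:((u+.5)/4-.5+290,(v+.5)/4-.5+170)
sd=lambda u,v:((u+.5)/4-.5+180,(v+.5)/4-.5+180)
for n,c,f,u,v,z in [("trayL top",S,sc,52,239,.035),("trayR top(S)",S,sc,323,174,.035),("trayL bot",S,sc,53,272,0),("trayFront bot",S,sc,180,333,0),("trayR bot",S,sc,323,203,0),
 ("padnear",S,sc,88,365,0),("pad bump",S,sc,278,459,0),("pad other bump vis",S,sc,416,258,0),
 ("reader corner bot",S,sc,462,597,0),
 ("D near+y bot",D,sd,467,569,0),("D near+y top",D,sd,467,540,.035),("D far+y bot",D,sd,347,486,0),("D far+y top",D,sd,344,460,.035),("D near-y top",D,sd,695,402,.035),("D near-y bot",D,sd,694,430,0),
 ("D bumper+y top near",D,sd,210,378,.045),("D bumper+y bot",D,sd,221,419,0),("pad+y far",D,sd,238,408,0),("pad -y near",D,sd,660,355,0),
 ("beaker D",D,sd,138,525,0),("beaker S",S,sc,471,170,0),("amber S",S,sc,126,580,0)]:
    print(n,onz(c,f(u,v),z))
```

```text
trayL top [0.4598 0.0198 0.035 ]
trayR top(S) [0.5878 0.179  0.035 ]
trayL bot [0.4574 0.0221 0.    ]
trayFront bot [0.5661 0.0175 0.    ]
trayR bot [0.5855 0.1868 0.    ]
padnear [ 0.5288 -0.0414  0.    ]
pad bump [ 0.6806 -0.0474  0.    ]
pad other bump vis [0.6702 0.1698 0.    ]
reader corner bot [ 0.8316 -0.0858  0.    ]
D near+y bot [0.4811 0.1966 0.    ]
D near+y top [0.4664 0.2104 0.035 ]
D far+y bot [0.5879 0.1812 0.    ]
D far+y top [0.5702 0.1974 0.035 ]
D near-y top [0.4477 0.0322 0.035 ]
D near-y bot [0.4612 0.0143 0.    ]
D bumper+y top near [0.6823 0.195  0.045 ]
D bumper+y bot [0.6991 0.1781 0.    ]
pad+y far [0.6998 0.1635 0.    ]
pad -y near [ 0.5284 -0.0413  0.    ]
beaker D [0.6561 0.2797 0.    ]
beaker S [0.6615 0.2763 0.    ]
amber S [ 0.6497 -0.1833  0.    ]
```

```bash
cat >> h.py <<'E'
SY=np.radians(-3.0)
def Rt(push,tilt,jsign=1):
    """push: unit world xy dir of push; tool leans back by tilt deg; tool x sign jsign*push"""
    p=np.array([*push,0.]);p/=np.linalg.norm(p);t=np.radians(tilt)
    z=np.sin(t)*p-np.cos(t)*np.array([0,0,1.])   # fingers point down and forward
    x=(np.cos(t)*p+np.sin(t)*np.array([0,0,1.]))*jsign
    return np.column_stack([x,np.cross(z,x),z])
sx=np.array([np.cos(SY),np.sin(SY)]);sy=np.array([-np.sin(SY),np.cos(SY)])
O=np.array([.694,.058])
E
python3 - <<'E'
from rig import arm
from h import *
np.set_printoptions(precision=4,suppress=True)
R=np.array(arm.current_tool_rot());p=np.array(arm.current_ee_pos());c=arm.get_calibration("wrist")["cam_to_world"]
print(R);print("cam in tool",R.T@(c[:3,3]-p))
print(arm.current_force())
for js in (1,-1):
    A=Rt(-sy,12,js);print(js,arm.solve_ik([.53,.26,.33],A),arm.solve_ik([.53,.16,.012],A))
    A=Rt(sx,10,js);print(js,arm.solve_ik([.40,.06,.012],A),arm.solve_ik([.57,.06,.012],A),arm.solve_ik([.40,.06,.3],A))
E
```

```text
[[ 0.9119  0.4103 -0.0003]
 [ 0.4103 -0.9119  0.0009]
 [ 0.0001 -0.0009 -1.    ]]
cam in tool [ 0.0756 -0.0002 -0.1711]
[-0.0034  0.4025 -0.7742]
1 [  26.5379   24.2007   67.0099  -10.457    94.6927 -150.7811] [  17.7274   40.5123   93.9427  -14.5401   50.7637 -149.5335]
1 [  0.609   32.3335 127.721   -3.6146   9.9844  97.1143] [  0.4057  37.0959 104.0524  -1.2241  28.8745  94.4261] [  0.609   -0.5526 104.3325  -0.6843  66.241   93.83  ]
-1 [ 26.5379  24.2007  67.0099 -10.457   94.6927  29.2189] [ 17.7274  40.5123  93.9427 -14.5401  50.7637  30.4665]
-1 [  0.609   32.3335 127.721   -3.6146   9.9844 -82.8857] [  0.4057  37.0959 104.0524  -1.2241  28.8745 -85.5739] [  0.609   -0.5526 104.3325  -0.6843  66.241  -86.17  ]
```

Run:
```python
from rig import arm
from h import *
np.set_printoptions(precision=4,suppress=True)
D=arm.get_calibration("side");print("wb",onz(D,(168,383),0),"spat handle end",onz(D,(262,377),0.01))
arm.grip(.045)
A=Rt(-sy,12,-1)
f=np.array([.535,.189])
q=f+sy*.055
arm.move_l([.256,-.57,.33],None,.25)
arm.move_to([*q,.33],A)
print(arm.current_t(),arm.current_ee_pos(),arm.current_force())
c=arm.get_calibration("wrist");im=arm.snapshot("wrist");cv2.imwrite("pics/w1.png",im[:,:,::-1])
cv2.imwrite("pics/s1.png",arm.snapshot("side")[:,:,::-1])
np.save("w1c.npy",c["cam_to_world"])
```

```text
wb [0.5508 0.4805 0.    ] spat handle end [0.4137 0.3676 0.01  ]
4.6333 [0.5382 0.2433 0.33  ] [ 0.7759 -0.7376  0.5546]
```

View pics/w1.png

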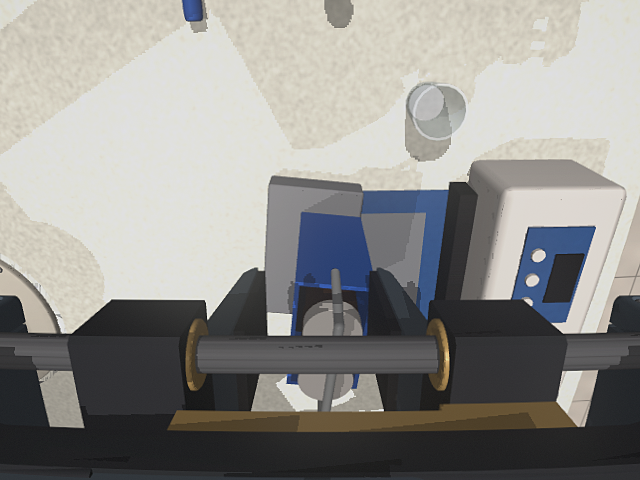

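View pics/s1.png

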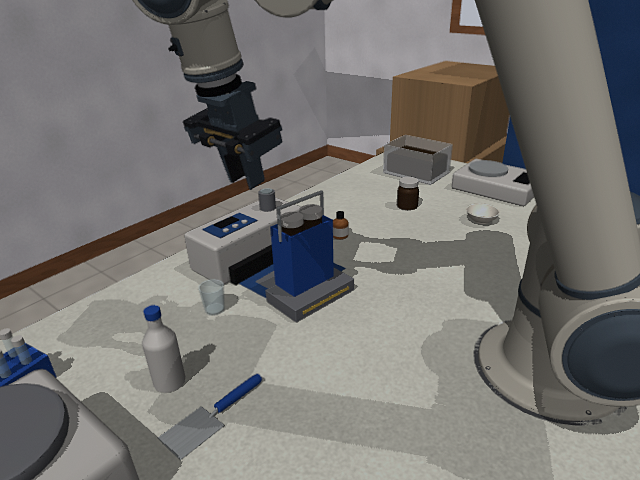

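The wrist view shows the tray's flank edge from (270,178) to (361,186), the pad's left-far corner near (447,190) and the beaker at (435,110). I'll check these against the earlier estimates.

Run:
```python
from rig import arm
from h import *
np.set_printoptions(precision=4,suppress=True)
c=arm.get_calibration("wrist");c["cam_to_world"]=np.load("w1c.npy")
im=cv2.imread("pics/w1.png")[150:330,240:480];cv2.imwrite("pics/w1c.png",cv2.resize(im,None,fx=3.3,fy=3.3,interpolation=cv2.INTER_CUBIC))
for n,p,z in [("near+y top",(269,179),.035),("far+y top",(361,187),.035),("near-side low",(266,312),.035),("near face up",(269,190),.035),("padcorner",(447,190),0),("pad far low",(438,295),0),("bumper top nr",(450,182),.045),("bumper top nr low",(444,298),.045)]:
    print(n,onz(c,p,z))
```

```text
near+y top [0.4815 0.2043 0.035 ]
far+y top [0.5847 0.1892 0.035 ]
near-side low [0.4576 0.0206 0.035 ]
near face up [0.4801 0.1913 0.035 ]
padcorner [0.6941 0.1672 0.    ]
pad far low [0.6956 0.0106 0.    ]
bumper top nr [0.6826 0.1938 0.045 ]
bumper top nr low [0.6896 0.0374 0.045 ]
```

View pics/w1c.png

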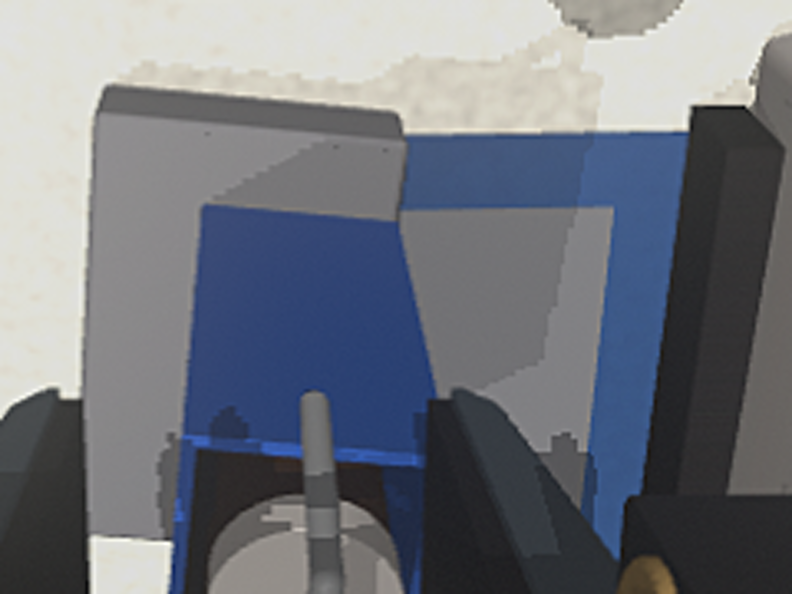

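Run:
```python
from rig import arm
from h import *
np.set_printoptions(precision=4,suppress=True)
c=arm.get_calibration("wrist");c["cam_to_world"]=np.load("w1c.npy")
f=lambda u,v:((u+.5)/3.3-.5+240,(v+.5)/3.3-.5+150)
P={}
for n,u,v,z in [("nb",108,86,0),("fb",400,113,0),("nt",98,113,.035),("ft",405,141,.035),("n-y t",88,533,.035),("pf",690,131,0),("pf2",645,490,0),("padedge",410,134,0),("nearpad inner",612,207,0)]:
    P[n]=onz(c,f(u,v),z);print(n,P[n])
a=lambda i,j:np.degrees(np.arctan2(*(P[j]-P[i])[1::-1]))
print(a("nb","fb"),a("nt","ft"),a("n-y t","nt")-90,a("pf2","pf")-90,a("padedge","pf"))
```

```text
nb [0.4811 0.1966 0.    ]
fb [0.5877 0.1804 0.    ]
nt [0.4812 0.1985 0.035 ]
ft [0.5862 0.1827 0.035 ]
n-y t [0.4581 0.0219 0.035 ]
pf [0.6962 0.1679 0.    ]
pf2 [0.692  0.0054 0.    ]
padedge [0.5914 0.172  0.    ]
nearpad inner [0.6688 0.1384 0.    ]
-8.61953106394705 -8.595269948715158 -7.451773348832333 -1.4874129315570457 -2.2247100966496114
```

```bash
sed -i 's/^SY=.*/SY=np.radians(-2.2)/; s/^O=.*/O=np.array([.692,.058])/' h.py
cat >> h.py <<'E'
def st(x,y): return O+x*sx+y*sy
E
python3 - <<'E'
from rig import arm
from h import *
np.set_printoptions(precision=3,suppress=True)
A=Rt(-sy,12,-1)
P=lambda d,z=.013:[*st(-.165,.09+.0157+d),z]
arm.move_to(P(.062,.12),A)
arm.move_l(P(.062),A,.12)
f0=np.array(arm.current_force())
print(arm.current_t(),f0)
for d in [.035,.025,.018,.012,.006,.0]:
    arm.move_l(P(d),A,.05)
    print(d,np.array(arm.current_ee_pos()),np.array(arm.current_force())-f0,arm.current_t())
cv2.imwrite("pics/s2.png",arm.snapshot("side")[:,:,::-1])
cv2.imwrite("pics/sc2.png",arm.snapshot("scene")[:,:,::-1])
E
```

```text
6.625 [-0.132  0.381  0.576]
0.035 [0.533 0.205 0.013] [ 0.226  0.066 -0.062] 7.3167
0.025 [0.532 0.195 0.013] [ 0.725  1.141 -0.876] 7.6667
0.018 [0.532 0.188 0.013] [-0.359  0.569 -0.643] 7.9583
0.012 [0.532 0.182 0.013] [-0.082  0.998  0.521] 8.225
0.006 [0.531 0.176 0.013] [0.617 1.268 1.063] 8.4917
0.0 [0.531 0.17  0.013] [-0.857  0.445 -0.803] 8.7583
```

View pics/s2.png

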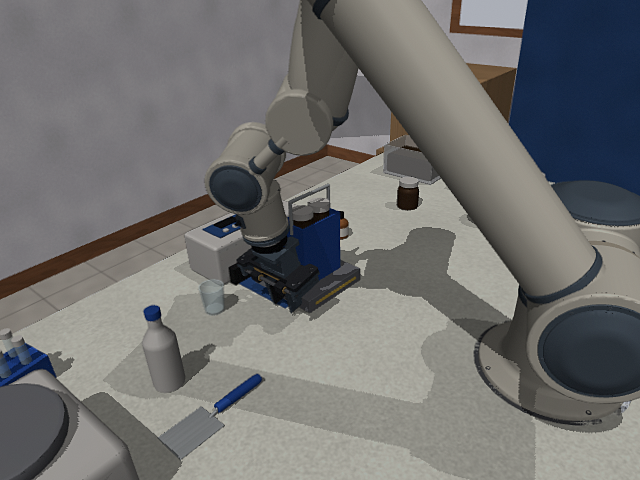

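View pics/sc2.png

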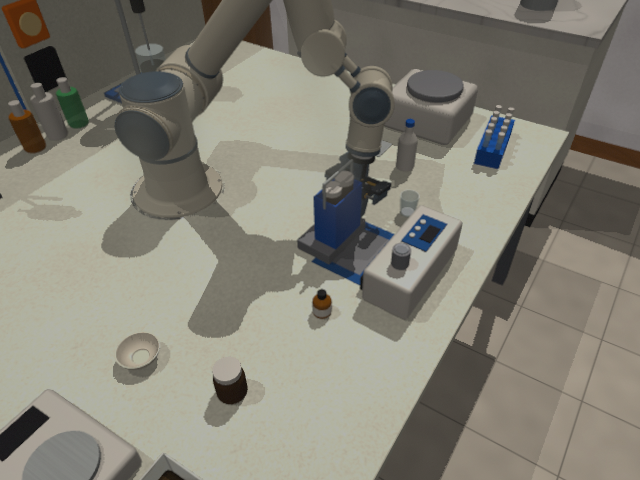

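The crate slid toward −y, upright. Backing off, then moving to the near side and re-measuring.

Run:
```python
from rig import arm
from h import *
np.set_printoptions(precision=3,suppress=True)
A=Rt(-sy,12,-1)
arm.move_l([*st(-.165,.09+.0157+.045),.013],A,.15)
arm.move_l([*st(-.165,.09+.0157+.055),.30],A,.25)
B=Rt(sx,12,-1)
arm.move_to([*st(-.28,0),.33],B)
print(arm.current_t())
c=arm.get_calibration("wrist");np.save("w3c.npy",c["cam_to_world"])
for n in ["wrist","side","scene"]: cv2.imwrite(f"pics/{n}3.png",arm.snapshot(n)[:,:,::-1])
cv2.imwrite("pics/side3c.png",cv2.resize(cv2.imread("pics/side3.png")[180:330,180:370],None,fx=4,fy=4,interpolation=cv2.INTER_CUBIC))
```

```text
12.3833
```

View pics/wrist3.png

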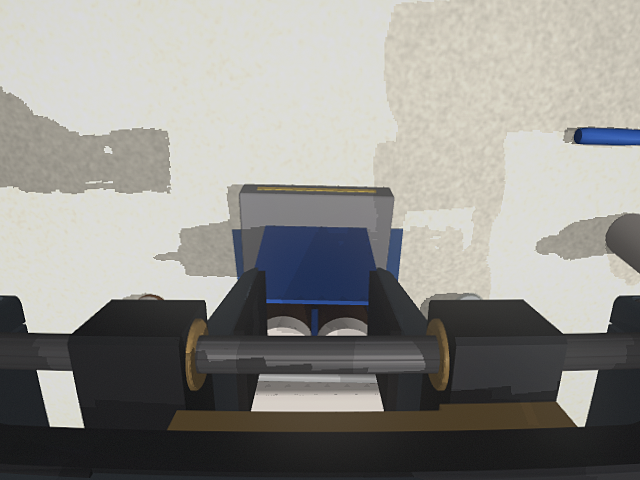

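View pics/side3c.png

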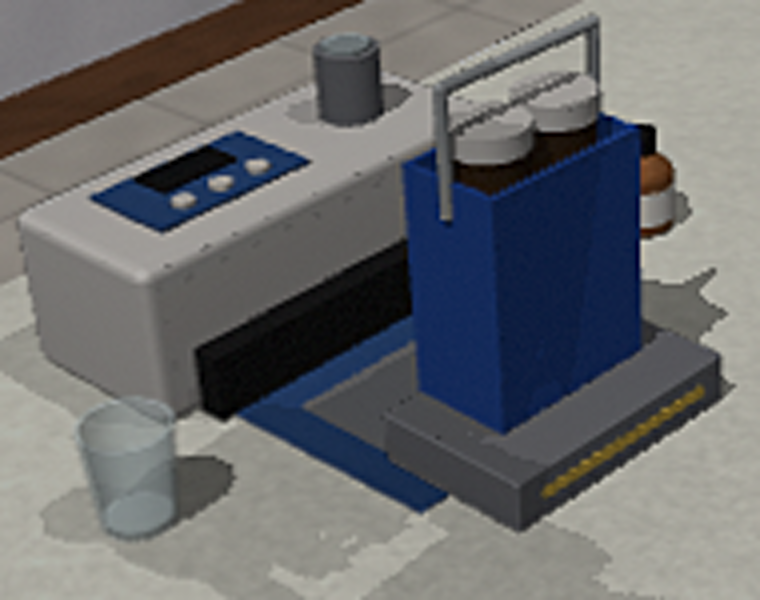

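Run:
```python
from rig import arm
from h import *
np.set_printoptions(precision=4,suppress=True)
c=arm.get_calibration("wrist");c["cam_to_world"]=np.load("w3c.npy")
cv2.imwrite("pics/w3c.png",cv2.resize(cv2.imread("pics/wrist3.png")[170:290,220:415],None,fx=4,fy=4,interpolation=cv2.INTER_CUBIC))
D=arm.get_calibration("side")
sd=lambda u,v:((u+.5)/4-.5+180,(v+.5)/4-.5+180)
def s(p): d=p[:2]-O; return np.array([d@sx,d@sy])
for n,p in [("pad near +y D",onz(D,sd(425,511),0)),("tray near+y bot",onz(D,sd(520,529),0)),("near-y bot",onz(D,sd(719,384),0)),("pad -y W",onz(c,(233,229),0)),("pad +y W",onz(c,(403,229),0)),("tray-y W",onz(c,(244,186),0)),("tray+y",onz(c,(391,188),0))]: print(n,p,s(p))
```

```text
pad near +y D [0.5353 0.1717 0.    ] [-0.1609  0.1076]
tray near+y bot [0.4813 0.1519 0.    ] [-0.2142  0.0858]
near-y bot [ 0.4786 -0.0361  0.    ] [-0.2097 -0.1022]
pad -y W [ 0.5278 -0.0442  0.    ] [-0.1602 -0.1084]
pad +y W [0.5364 0.1744 0.    ] [-0.16    0.1103]
tray-y W [ 0.4703 -0.023   0.    ] [-0.2184 -0.0895]
tray+y [0.48   0.1566 0.    ] [-0.2156  0.0904]
```

View pics/w3c.png

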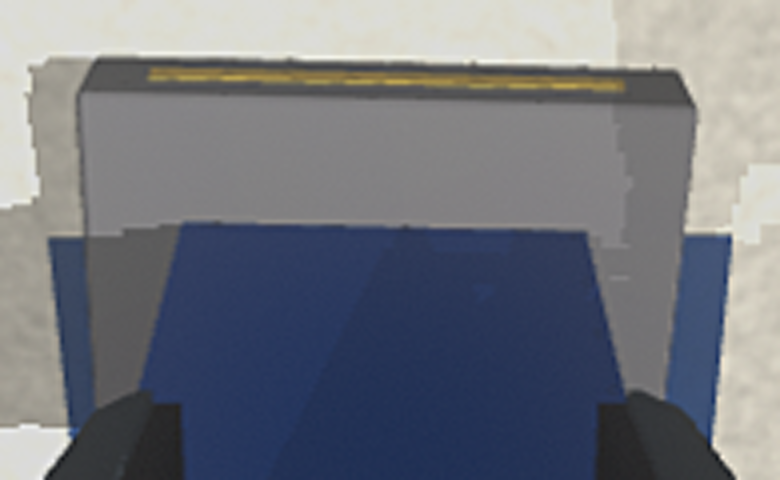

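Run:
```python
from rig import arm
from h import *
np.set_printoptions(precision=3,suppress=True)
B=Rt(sx,10,-1)
P=lambda x,z=.012:[*st(x,0),z]
arm.grip(.09)
print(arm.solve_ik(P(-.26),B),arm.solve_ik(P(-.12),B))
arm.move_to(P(-.262,.12),B); arm.move_l(P(-.262),B,.12)
f0=np.array(arm.current_force());print(arm.current_t(),f0)
for x in [-.24,-.225,-.21,-.19,-.17,-.155,-.145]:
    arm.move_l(P(x),B,.05)
    print(x,np.array(arm.current_force())-f0,arm.current_t())
for n in ["side","scene"]: cv2.imwrite(f"pics/{n}4.png",arm.snapshot(n)[:,:,::-1])
cv2.imwrite("pics/side4c.png",cv2.resize(cv2.imread("pics/side4.png")[180:330,180:370],None,fx=4,fy=4,interpolation=cv2.INTER_CUBIC))
cv2.imwrite("pics/scene4c.png",cv2.resize(cv2.imread("pics/scene4.png")[150:300,290:480],None,fx=4,fy=4,interpolation=cv2.INTER_CUBIC))
```

```text
[  1.653  32.791 123.063  -2.73   14.183 -83.559] [  0.6    37.191 103.73   -1.     29.095 -86.368]
15.2583 [-0.042 -0.047 -0.311]
-0.24 [0.575 0.681 0.886] 15.85
-0.225 [-0.816 -0.687 -0.089] 16.3
-0.21 [-0.342  0.782  0.698] 16.75
-0.19 [-0.647 -0.296  0.144] 17.3
-0.17 [0.192 0.488 0.157] 17.85
-0.155 [-0.804 -0.92  -0.036] 18.3
-0.145 [-0.469 -0.691 -1.561] 18.65
```

View pics/side4c.png

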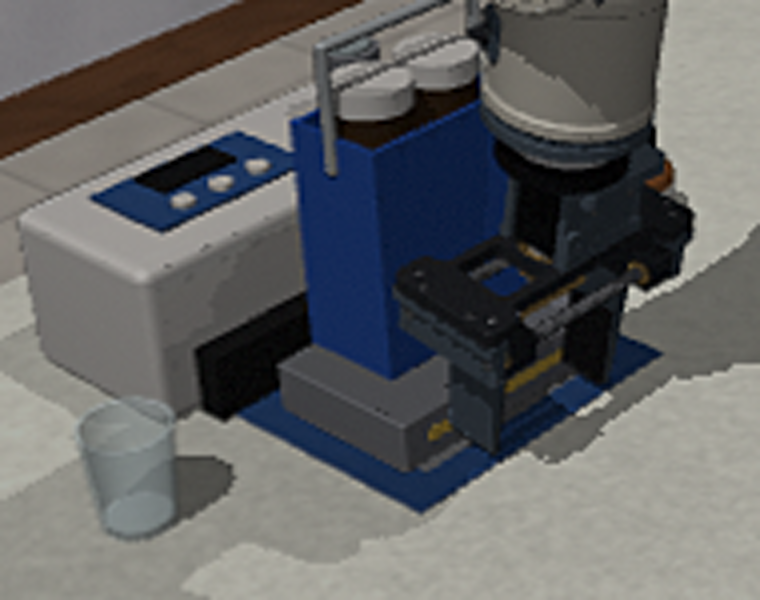

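View pics/scene4c.png

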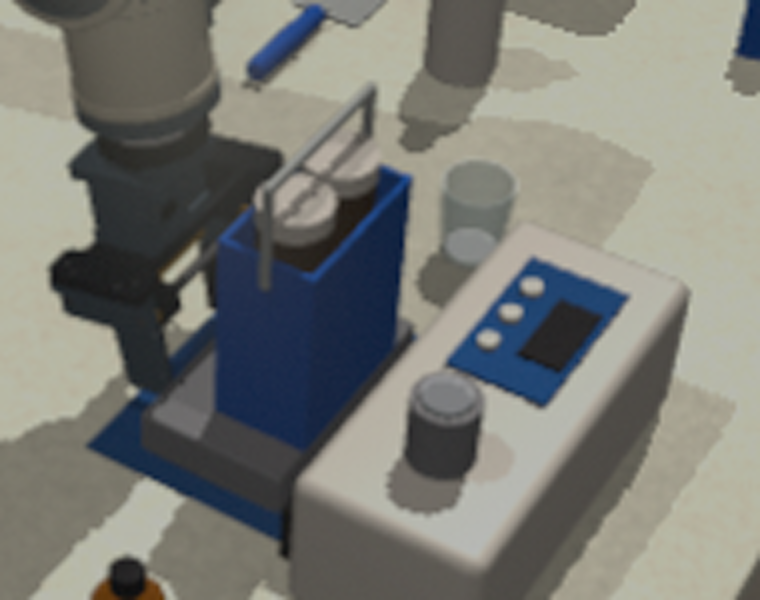

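Upright, square and about 20 mm short of the bumper. Continuing in small steps until the force rises.

Run:
```python
from rig import arm
from h import *
np.set_printoptions(precision=3,suppress=True)
B=Rt(sx,10,-1)
P=lambda x,z=.012:[*st(x,0),z]
f0=np.array([-.04,-.05,-.3])
x=-.145
while x<-.112:
    x+=.003 if x<-.132 else .0015
    arm.move_l(P(x),B,.03)
    f=np.mean([arm.current_force() for _ in range(4)],0)-f0
    print(round(x,4),f,arm.current_t())
    if f@np.array([*sx,0])<-6: break
for n in ["side","scene"]: cv2.imwrite(f"pics/{n}5.png",arm.snapshot(n)[:,:,::-1])
cv2.imwrite("pics/side5c.png",cv2.resize(cv2.imread("pics/side5.png")[180:330,180:370],None,fx=4,fy=4,interpolation=cv2.INTER_CUBIC))
cv2.imwrite("pics/scene5c.png",cv2.resize(cv2.imread("pics/scene5.png")[150:300,290:480],None,fx=4,fy=4,interpolation=cv2.INTER_CUBIC))
```

```text
-0.142 [-4.317  0.019  1.673] 19.0
-0.139 [-5.108  0.579  1.062] 19.25
-0.136 [-3.674  1.296 -0.079] 19.5
-0.133 [-4.559  1.018  0.672] 19.75
-0.13 [-4.98  -0.672  0.585] 20.0
-0.1285 [-4.837 -0.28   0.567] 20.25
-0.127 [-5.362  0.33   1.769] 20.5
-0.1255 [-11.611  -0.336   6.412] 20.75
```

View pics/side5c.png

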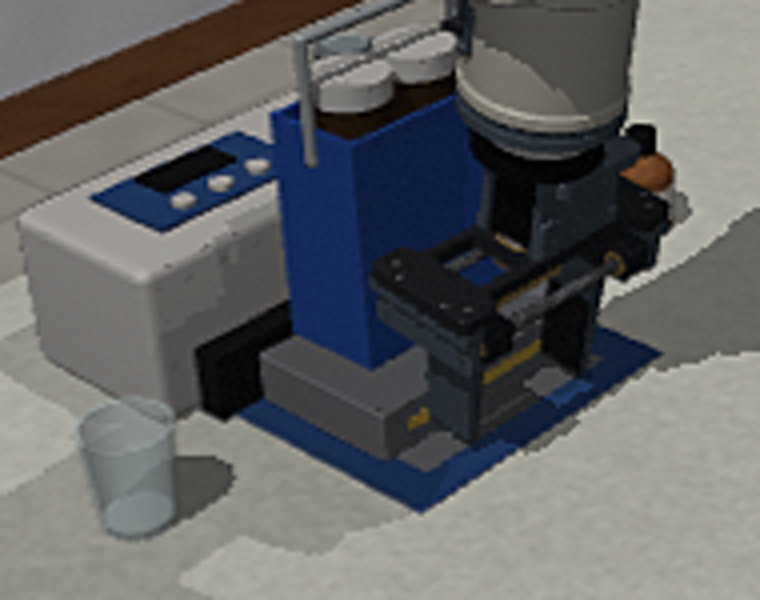

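View pics/scene5c.png

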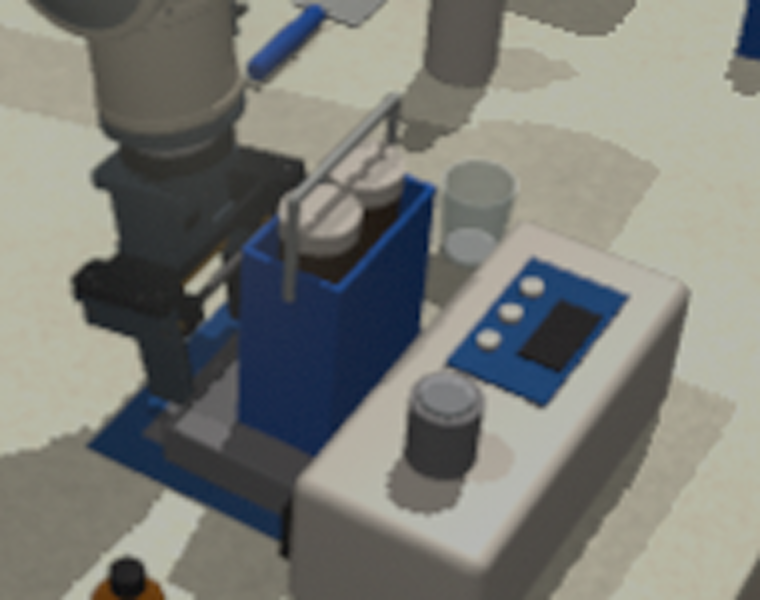

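The force rose at −0.1255, which is where bumper contact was predicted (−0.126). One more small press, then retreat and check.

Run:
```python
from rig import arm
from h import *
np.set_printoptions(precision=4,suppress=True)
B=Rt(sx,10,-1)
P=lambda x,z=.012:[*st(x,0),z]
arm.move_l(P(-.1247),B,.02); arm.sleep(.2); print(np.array(arm.current_force()))
arm.move_l(P(-.17),B,.06); arm.move_l(P(-.25),B,.15); arm.move_l(P(-.28,.33),B,.25)
c=arm.get_calibration("wrist");np.save("w6c.npy",c["cam_to_world"])
for n in ["wrist","side","scene"]: cv2.imwrite(f"pics/{n}6.png",arm.snapshot(n)[:,:,::-1])
print(arm.current_t(),arm.current_force())
cv2.imwrite("pics/side6c.png",cv2.resize(cv2.imread("pics/side6.png")[180:330,180:370],None,fx=4,fy=4,interpolation=cv2.INTER_CUBIC))
cv2.imwrite("pics/w6c.png",cv2.resize(cv2.imread("pics/wrist6.png")[200:320,220:415],None,fx=4,fy=4,interpolation=cv2.INTER_CUBIC))
```

```text
[-14.6133  -0.3091   9.902 ]
24.4667 [-0.4624  0.5689  0.5922]
```

View pics/side6c.png

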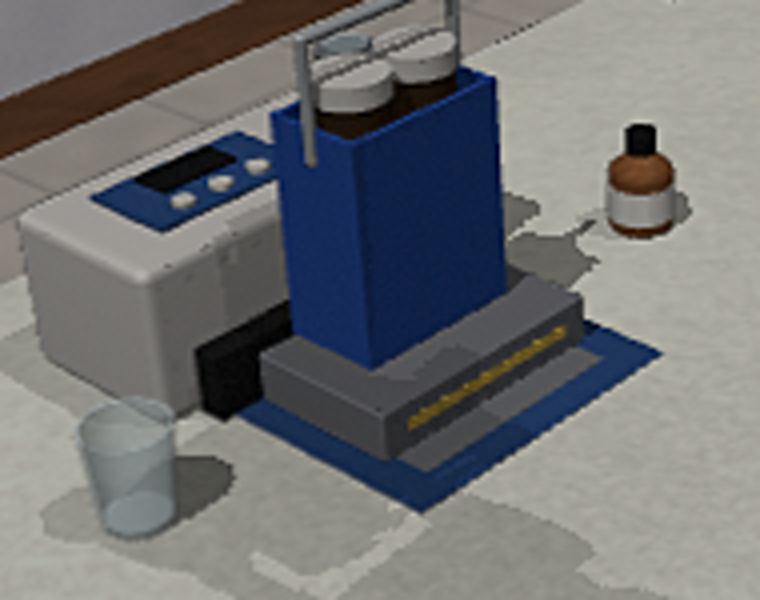

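View pics/w6c.png

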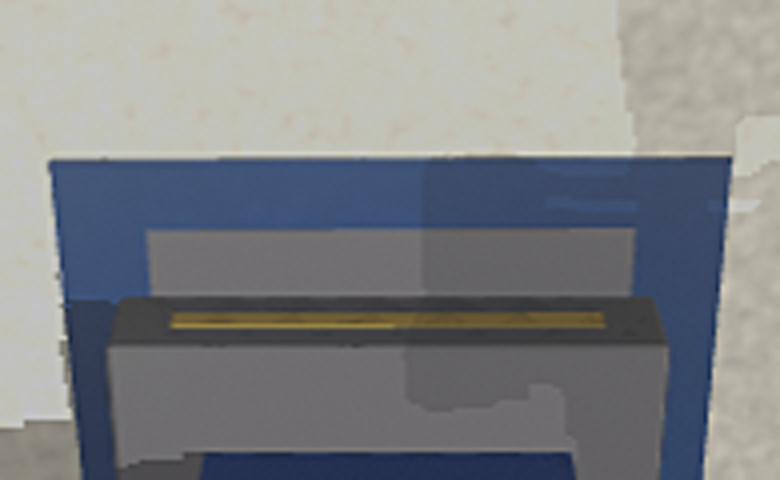

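View pics/scene6.png

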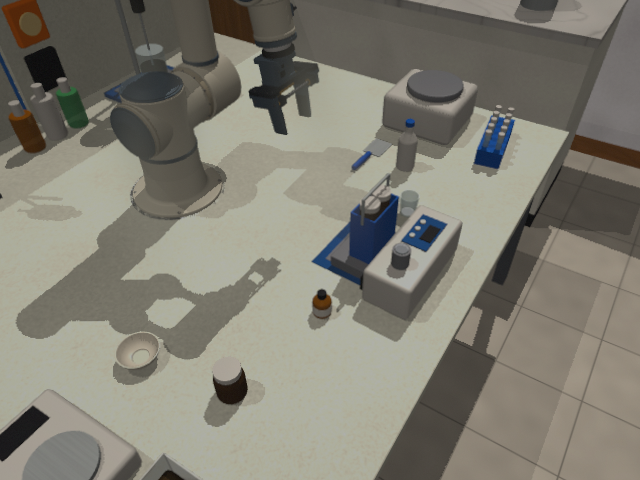

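The tray is square and centred (wrist-crop near-face corners at (120,297) and (657,297)), and the bystanders look unmoved. Here is a numeric check.

Run:
```python
from rig import arm
from h import *
np.set_printoptions(precision=4,suppress=True)
c=arm.get_calibration("wrist");c["cam_to_world"]=np.load("w6c.npy")
D=arm.get_calibration("side")
w=lambda u,v:((u+.5)/4-.5+220,(v+.5)/4-.5+200)
sd=lambda u,v:((u+.5)/4-.5+180,(v+.5)/4-.5+180)
def s(p): d=p[:2]-O; return np.array([d@sx,d@sy])
for n,p in [("pad-y",onz(c,w(50,159),0)),("pad+y",onz(c,w(732,157),0)),("tray-y bot",onz(c,w(120,297),0)),("tray+y bot",onz(c,w(657,297),0)),("tray-y top",onz(c,w(108,346),.035)),("tray+y top",onz(c,w(668,346),.035)),("side near+y bot",onz(D,sd(389,460),0))]: print(n,s(p))
```

```text
pad-y [-0.1603 -0.1099]
pad+y [-0.1609  0.1098]
tray-y bot [-0.1093 -0.0908]
tray+y bot [-0.1093  0.0892]
tray-y top [-0.1114 -0.0893]
tray+y top [-0.1114  0.0875]
side near+y bot [-0.1088  0.0854]
```

Near face at about −0.110 puts the back at about 0.000. Lateral offset is about −1 mm and yaw error about 0. Handing in.

```bash
python3 -c "
from rig import arm
print(arm.current_t(),arm.current_force());arm.sign_off()"
```

```text
24.4667 [-0.46241055  0.5689306   0.5921659 ]
the job is handed in; nothing more can be done
```

The crate is on the blue pad with the back of its tray against the bumper, and I handed the job in at about 24.5 s. `sign_off` gave no verdict.

**What I did:** I located the crate and station from the cameras. A low push on the tray's left (+y) flank moved the crate about 40 mm sideways and squared it up. Then I pushed low on the near face with both fingers open. Sliding force was about 5 N, rising to about 15 N once the tray met the bumper. I backed off and raised the arm clear.

**Last checks (wrist and side views):**

| Check | Measured | Limit |
|---|---|---|
| Near face of tray, station x | −0.109 to −0.111 m, so the back is within about 1 mm of the bumper | 7 mm |
| Sideways offset | about −1 mm | 24 mm |
| Squareness to bumper | about 0 rad | 0.09 rad |

- **Crate and surroundings:** The crate looked upright, and the things around it looked unmoved. I judged both by eye rather than measuring them.
- **Robot:** It was clear, with the force reading back at noise level.
- **Disagreements:** The side view put the tray's near corner about 4 mm further inboard than the wrist view, well inside the sideways limit. The final press showed up to about 10 N of vertical force on the tool. The crate stayed flat in the pictures afterwards.

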